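# Lift the hot lid off the glue warmer with the lid lifter

## Robot

A 7-joint arm with a two-finger parallel gripper is mounted at the origin on a cart in front of the work surface, level with it; the furniture and walls round the work are solid. World frame = base frame: x ahead of the robot, y to its left, z up, the work surface at z = 0. Lengths are in m, angles in degrees, forces in N, time in s.
With the tool pointing down it reaches from about 0.35 to 0.9 m from the base axis. Payload 7.2 kg.
Tool frame: the origin (TCP) lies at the very end of the fingers, on their centre line; the grasp point (between the pads) lies 19 mm behind it; z points along the fingers, y is the line along which they close (so a half turn about z gives the same grasp; the last joint's range is limited). The gripper opens to 85 mm and grips with 20 to 120 N. Pads are 22 mm wide; open, the fingers measure 114 mm over their backs; the gripper's body (76 mm by 85 mm) begins 54 mm behind the grasp point. The pads swing forward as they close: fully open they stand 13 mm farther back than shut.
Start: joints at [-80.569, 23.554, -0.728, 91.456, 0.321, 64.991, -4.71], TCP at [0.144, 0.608, 0.231] pointing down, gripper open.
Joint ranges: [-169.25, 169.25], [-16.82, 113.86], [-84.01, 82.57], [7.8, 145.47], [-59.2, 239.2], [7.22, 106.19], [-163.78, 163.78]. Speed limits (degrees/s): [136.94, 136.94, 172.46, 172.46, 180, 180, 180].

## Interface

Orientations are given as a 3x3 rotation matrix whose columns are the frame's x, y, z axes.
In Python, from workcell import get_obs, cams, workorder gives the robot as it stands.
- The arm moves only by the tool jog_arm, never from a script. Its argument "moves" is a list of rows, each a list of 7 numbers: the shift along the tool's x, y, z in mm, then the turn, a rotation vector about the tool's x, y, z in rad, then the finger opening in mm, from 0 to 85.4. A call has 1 to 20 rows; each row shifts and turns the commanded pose from where the row before left it, along the tool's axes as they then stand; what a row does not reach is not made up. A row lasts 1/10 s, in which the tool goes at most 50 mm and 8.59 degrees, less where a joint would pass 70% of its speed; a pose out of reach is approached as far as the arm can. A call with a gripper value outside its range is refused whole. The fingers move at their own pace and stop on an object; "grip_force" is the grip in N (left out, the last holds). Time passes only in rows, so rows that do not move let the fingers close. It gives the time, the measured TCP pose, the force, the opening and the grip force at its end, in the units of the state.
- get_obs(): the state, without advancing time (a new reading comes with each control period).
- cams.grab_frame(name): name is "scene" or "top" or "wrist"; returns the picture (420x560x3 uint8, blue, green, red); there is no depth.
- cams.calibration(name): a dict with "fx", "fy", "cx", "cy" (pixels), "extrinsics" (4x4, takes a point from world to camera coordinates); the wrist camera has in their place "hand_eye" (4x4, takes a point from camera to tool coordinates, whose origin is the TCP and whose axes are the flange's). Camera axes: x right, y down, z forward; pixel columns grow to the right and rows downward; lengths in m; the calibration is good to about 2 mm. A picture is of the moment at which its call begins: read the wrist's pose just before it. calibration takes no time and is no camera call.
- workorder.job_done(): hands the job in; it is judged then, once.
The state is a dict: "clock": time; "joint_pos": joint angles; "qvel": joint speeds; "joint_torque": joint torques, N m; "ee_pos": TCP position; "ee_rot": TCP orientation; "ft_force": force on the tool from outside, world axes, zero at the start; "torque": the same for the moment, N m; "width": finger opening in m; "gripper_force": force on a finger pad.
Only numpy, scipy, OpenCV 4.12 (cv2) and the standard library are available. Lean on these libraries where they do the work, as an engineer would, in place of code of your own. Each camera call takes 0.05 s, during which the arm holds its last target. There are 200 camera calls.

## Task

The lid of the electric glue warmer is hot: pick up the standing lid lifter, hook it under the strap loop on the lid, find the point along the strap where the lid balances, and lift it off level and without force. Set the lid down gently, fully seated in the round wooden lid rest, then unhook the lifter and stand it upright on the bench top again, clear of the rest and the warmer. Never touch lid or warmer with the gripper, and leave the other things on the bench where they are.

Things in the scene. Friction and masses are not known exactly. Their poses are not given: they have to be found in the camera images.
- lid: round steel lid, hot, 0.45-0.6 kg. Flange 119 mm across, 8 mm thick; round plug 88 mm across reaches 14 mm below it into the warmer's mouth (100 mm wide). Origin: centre of the flange's underside, which lies on the warmer's rim, 70 mm over the bench; z up, y along the strap. Tilting it over 7 degrees spoils the job
- lid_strap (a point): middle of the underside of the lid's strap loop: flat steel 12 mm wide (x), 4 mm thick, along y, 14 mm clear above the flange, 60 mm between its legs. A hidden weight puts the balance point 9-13 mm from here, to +y or -y: lift 3 mm and the heavy side's edge stays down (safe). Hooked within 4 mm of the balance point it hangs level
- rest_top (a point): centre of the top face of the lid rest, a dark turned wooden ring fixed to the bench: 132 mm outside, 100 mm inside, 22 mm high; the lid's plug drops into it and the flange lies on its top face. z up
- warmer: electric glue warmer, fixed: aluminium pot 120 mm across, 70 mm high, on a grey foot 132 mm across with a black dial on its -x side. Origin: centre of its underside on the bench; z up
- lifter: lid lifter, loose, 0.22 kg, stands upright by itself on a cross foot and toe: dark steel C-shaped hook, open to +x, wooden grip on top. Origin: at foot level straight below the grip; z up, x along the toe. Cross foot x -46 to -36, y -30 to +30, 6 mm thick; upright back x -45 to -37, 10 mm wide; top arm z 95 to 103 mm
- lifter_grip (a point): middle of the lifter's wooden grip, 130 mm above its foot, 34 mm long in x, 18 mm thick in y (grasp across y), 52 mm high (z = 103 to 155 mm of the lifter). Axes as the lifter's
- tape_measure_c (a point): bystander, leave alone: pocket tape measure, 66x84x44; point at its middle
- block_c (a point): bystander, leave alone: timber offcut, 60x100x28; point at its middle
- pencil_c (a point): bystander, leave alone: carpenter's pencil, 175 mm long; point at its middle
- lifter_toe (a point): upper face of the lifter's toe straight below the grip, 6 mm above the foot: here the strap should hang. Toe: flat bar 8 mm wide (y), 6 mm thick, running x -40 to +20 mm, with an upturned lip at x 16 to 20, its top 10 mm above the foot. Axes as the lifter's
Mind the look-alikes: they are no part of the job. Several things have the shape of the lifter; the one meant has the colours described above.

How it is judged (in metres and radians):
On the way, in this order (a step that is already met when the one before it is completed fails the run):
1. the lid hangs level on the lifter, clear above the warmer (contact force between lid and lifter above 2 N and z of lid in the frame of warmer above 0.086 m and contact force between lid and warmer below 0.05 N and angle between lid's own z axis and vertical below 0.12 rad), for 0.3 s.
2. the lid is seated in the lid rest, free of the lifter (z of lid in the frame of rest_top between -0.003 and 0.003 m and horizontal distance between lid and rest_top below 0.008 m and angle between lid's own z axis and vertical below 0.035 rad and contact force between lid and lifter below 0.05 N), for 0.2 s.
At the end, for the whole second after the job is handed in: the lid lies seated in the lid rest (flange on the ring within 3 mm, centred within 8 mm, level within 2 degrees); the lifter stands upright (within 6 degrees) on the bench top, at least 90 mm from the centres of rest and warmer and off the lid; both at rest (all of step 2 and height (world z) of lifter between -0.006 and 0.006 m and angle between lifter's own z axis and vertical below 0.1 rad and horizontal distance between lifter and rest_top above 0.09 m and horizontal distance between lifter and warmer above 0.09 m and linear speed of each of lid, lifter below 0.02 m/s); the robot touches nothing.
It fails at once if lid tilted more than 7 degrees (angle between lid's own z axis and vertical above 0.122 rad).
It fails at once if the lifter pressed, pushed or pulled on the lid with more than 20 N (contact force between lifter and lid above 20 N).
It fails at once if the lid banged, dropped or jammed on the rest or the warmer (over 30 N) (contact force between lid and rest above 30 N or contact force between lid and warmer above 30 N).
It fails at once if the hot lid or warmer touched by the robot itself (contact force between any of the arm, the fingers and lid above 0.5 N or contact force between any of the arm, the fingers and warmer above 0.5 N).
It fails at once if a bystander moved more than 20 mm (distance of any of tape_measure_c, block_c, pencil_c from where it was at the start of the episode above 0.02 m).
It also fails if it takes over 72 s, if anything falls off the work surface, if the arm or the gripper's body presses on something with over 40 N, if the wrist force passes 120 N, or if a joint passes its speed limit or range.

## Working session

There is one attempt and no reset: what is moved stays moved. The work goes in short steps, Python scripts to look and compute and a tool call to move; the robot and the scene stay as the last step left them, time stands still between calls to the robot, and variables do not carry over. Pictures are saved under pics/ and viewed, at most 12 in all, crops included, and the job is handed in when it is done.

Besides the shell and the picture viewer there is one more tool, called after "Call:" in YAML: its name, and indented under it one key for each argument. jog_arm: Moves the arm, as the interface text tells. Its arguments: {"type":"object","properties":{"moves":{"type":"array","items":{"type":"array","items":{"type":"number"}}},"grip_force":{"type":"number"}},"required":["moves"]}

```bash
mkdir -p pics; python3 - <<'E'
from workcell import get_obs,cams,workorder
import cv2,numpy as np
o=get_obs();print(o['clock'],o['ee_pos'],o['ee_rot'])
for n in('scene','top'):
    f=cams.grab_frame(n);cv2.imwrite(f'pics/{n}0.png',f);c=cams.calibration(n);print(n,c['fx'],c['fy'],c['cx'],c['cy']);print(np.round(c['extrinsics'],4))
print(cams.calibration('wrist'))
E
```

```text
0.0 [0.14412822 0.60761999 0.230437  ] [[-9.73029893e-01  2.30678950e-01 -2.24000860e-04]
 [ 2.30679003e-01  9.73028520e-01 -1.64234076e-03]
 [-1.60894216e-04 -1.64971894e-03 -9.99998626e-01]]
scene 435.72703205616705 435.72703205616705 275.1326372531281 210.0549422990908
[[ 0.8877 -0.4604 -0.0051 -0.5535]
 [-0.331  -0.6303 -0.7023  0.2133]
 [ 0.3201  0.6251 -0.7119  1.1446]
 [ 0.      0.      0.      1.    ]]
top 398.9269910227547 398.9269910227547 281.9281966612237 209.46918559001347
[[-0.0254 -0.9992 -0.0315 -0.0581]
 [-0.9945  0.0285 -0.1005  0.5718]
 [ 0.1013  0.0288 -0.9944  1.0557]
 [ 0.      0.      0.      1.    ]]
{'fx': 307.6145462208372, 'fy': 307.6145462208372, 'cx': 276.6231566984569, 'cy': 205.88141598920896, 'hand_eye': array([[-3.16126345e-04, -9.61301185e-01, -2.75499421e-01,
         7.02876355e-02],
       [ 9.99999948e-01, -2.87173375e-04, -1.45431243e-04,
         5.31659551e-04],
       [ 6.06871277e-05, -2.75499453e-01,  9.61301226e-01,
        -1.42418602e-01],
       [ 0.00000000e+00,  0.00000000e+00,  0.00000000e+00,
         1.00000000e+00]])}
```

View pics/top0.png

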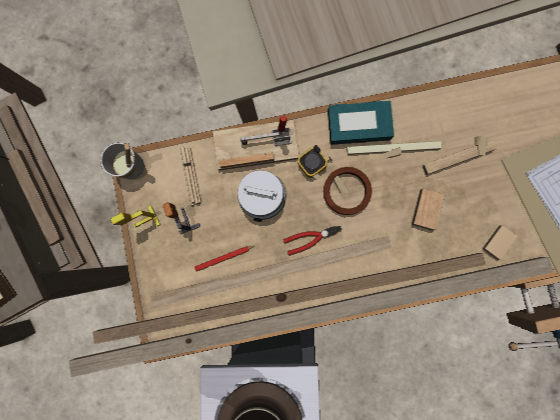

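View pics/scene0.png

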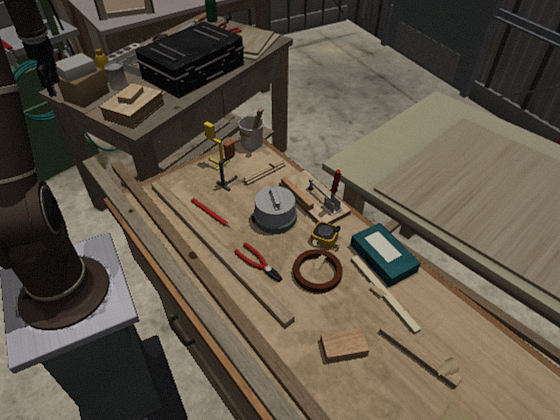

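Candidates for the lifter shape: a dark steel hook with a brown grip (top 178,218; scene 226,170), a yellow one (top 135,216; scene 212,140) and a red-handled one (top 282,130; scene 335,195). The dark steel one with the wooden grip fits the description. I'll check it in a crop.

```bash
cat > h.py <<'E'
from workcell import get_obs,cams,workorder
import cv2,numpy as np
def ray(n,u,v,o=None):
    c=cams.calibration(n);d=np.array([(u-c['cx'])/c['fx'],(v-c['cy'])/c['fy'],1])
    if n=='wrist':
        H=c['hand_eye'];R=np.array(o['ee_rot']);return R@H[:3,3]+o['ee_pos'],R@H[:3,:3]@d
    E=c['extrinsics'];R=E[:3,:3];return -R.T@E[:3,3],R.T@d
def onz(n,u,v,z,o=None):
    p,d=ray(n,u,v,o);return p+d*(z-p[2])/d[2]
def proj(n,P,o=None):
    c=cams.calibration(n)
    if n=='wrist':
        H=c['hand_eye'];q=np.array(o['ee_rot']).T@(np.array(P)-o['ee_pos']);q=H[:3,:3].T@(q-H[:3,3])
    else: q=c['extrinsics'][:3,:3]@np.array(P)+c['extrinsics'][:3,3]
    return np.round([c['fx']*q[0]/q[2]+c['cx'],c['fy']*q[1]/q[2]+c['cy']],1)
E
python3 - <<'E'
from h import *
np.set_printoptions(precision=4,suppress=True)
t=cv2.imread('pics/top0.png');s=cv2.imread('pics/scene0.png')
a=cv2.resize(t[190:250,100:220],None,fx=6.6,fy=6.6,interpolation=cv2.INTER_CUBIC)[:300]
a=cv2.resize(t[195:240,105:215],(770,315),interpolation=cv2.INTER_CUBIC)
b=cv2.resize(s[115:200,195:305],(370,285),interpolation=cv2.INTER_CUBIC)
c=cv2.resize(t[150:225,220:320],(380,285),interpolation=cv2.INTER_CUBIC)
im=np.zeros((600,800,3),np.uint8);im[:315,:770]=a;im[315:,:370]=b;im[315:,400:780]=c
cv2.imwrite('pics/crop1.png',im)
print('lid',onz('top',261,192,.078),'ring',onz('top',348,190,.022),'lifter grip',onz('top',169,210,.155),onz('top',185,227,0))
hsv=cv2.cvtColor(t,cv2.COLOR_BGR2HSV)
m=((hsv[...,2]<110)&(hsv[...,1]>90)).astype(np.uint8);m[:,:300]=0;m[:,400:]=0;m[:160]=0;m[220:]=0
for k in cv2.findContours(m,cv2.RETR_EXTERNAL,2)[0]:
    if cv2.contourArea(k)>300:
        e=cv2.fitEllipse(k);print(e,onz('top',*e[0],.022))
E
```

```text
lid [ 0.6122 -0.0216  0.078 ] ring [ 0.6188 -0.2551  0.022 ] lifter grip [0.5636 0.1958 0.155 ] [0.5313 0.1996 0.    ]
((347.1597595214844, 190.583740234375), (47.09727478027344, 47.39484405517578), 33.786155700683594) [ 0.6173 -0.2528  0.022 ]
```

View pics/crop1.png

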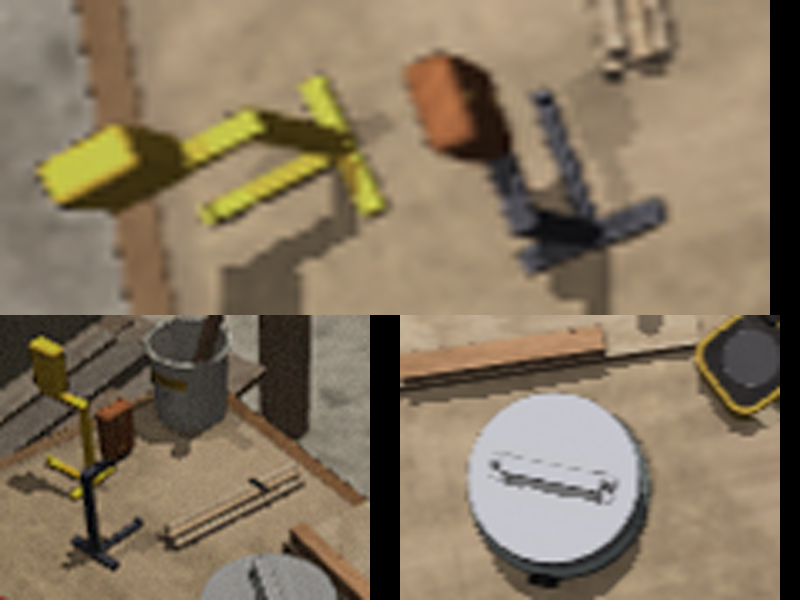

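The crop confirms it: dark steel hook, brown wooden grip at top px (168,210), toe tip (182.6,209), cross-foot ends (180.7,232.4) and (199.3,225). The strap runs from (244,189.5) to (276.6,195.3).

```bash
python3 - <<'E'
from h import *
np.set_printoptions(precision=4,suppress=True)
g=onz('top',167.9,210,.155);g2=onz('scene',229,147-3,.13)
tip=onz('top',182.6,209.2,.01);a=onz('top',181.2,231.5,.006);b=onz('top',198.8,225.5,.006)
c=(a+b)/2;d=tip-c
print('grip',g,g2,'tip',tip,'foot',a,b,np.linalg.norm(a-b),'len',np.linalg.norm(d),'yaw',np.degrees(np.arctan2(d[1],d[0])),'yaw foot',np.degrees(np.arctan2(*(a-b)[[0,1]]*[-1,1])))
u=d/np.linalg.norm(d);print('origin via tip',tip-u*.02)
s1=onz('top',244.2,189.5,.096);s2=onz('top',276.6,195.3,.096);print('strap',s1,s2,(s1+s2)/2,np.linalg.norm(s1-s2),'ang',np.degrees(np.arctan2(*(s1-s2)[[0,1]]*[-1,1])))
E
```

```text
grip [0.5636 0.1985 0.155 ] [0.5755 0.2221 0.13  ] tip [0.5805 0.2035 0.01  ] foot [0.5187 0.2086 0.006 ] [0.5341 0.1593 0.006 ] 0.05163182660109139 len 0.057653560198615825 yaw 19.913319575589473 yaw foot 17.287174744429315
origin via tip [0.5617 0.1967 0.0086]
strap [0.6173 0.02   0.096 ] [ 0.5998 -0.0628  0.096 ] [ 0.6085 -0.0214  0.096 ] 0.08461908003715832 ang -11.922310864663674
```

Call:
jog_arm:
  moves:
    - [0,0,-7,0,0,-0.139,85]
    - [0,0,-7,0,0,-0.139,85]
    - [0,0,-8,0,0,-0.139,85]
    - [0,0,-8,0,0,-0.138,85]
    - [-17,-33,0,0,0,0,85]
    - [-17,-33,0,0,0,0,85]
    - [-17,-33,0,0,0,0,85]
    - [-17,-33,0,0,0,0,85]
    - [-17,-33,0,0,0,0,85]
    - [-17,-33,0,0,0,0,85]
    - [-17,-33,0,0,0,0,85]
    - [-17,-33,0,0,0,0,85]
    - [-17,-33,0,0,0,0,85]
    - [-17,-33,0,0,0,0,85]
    - [-17,-33,0,0,0,0,85]
    - [-17,-33,0,0,0,0,85]
    - [-17,-33,0,0,0,0,85]
    - [-17,-33,0,0,0,0,85]
    - [-17,-33,0,0,0,0,85]
    - [-12,-26,0,0,0,0,85]

```text
clock: 2.1
ee_pos: [0.5637, 0.1963, 0.2609]
ee_rot: [[-0.949, -0.315, -0.0], [-0.315, 0.949, -0.001], [0.0, -0.001, -1.0]]
ft_force: [0.6, 0.4, 0.6]
width: 0.0852
gripper_force: 0.0
```

Call:
jog_arm:
  moves:
    - [0,0,0,0,0,0,85]
    - [0,0,0,0,0,0,85]
    - [0,0,0,0,0,0,85]

```text
clock: 2.4
ee_pos: [0.5616, 0.1996, 0.261]
ee_rot: [[-0.948, -0.318, -0.001], [-0.318, 0.948, 0.0], [0.001, 0.001, -1.0]]
ft_force: [-0.8, 0.2, -0.0]
width: 0.0848
gripper_force: 0.0
```

```bash
python3 - <<'E'
from h import *
np.set_printoptions(precision=4,suppress=True)
o=get_obs();print(o['ee_pos'],o['ee_rot'],o['ft_force'],o['torque'],o['joint_pos'])
f=cams.grab_frame('wrist');cv2.imwrite('pics/w1.png',f)
print('grip pred',proj('wrist',[.5625,.1975,.155],o))
E
```

```text
[0.5616 0.1996 0.261 ] [[-0.9481 -0.318  -0.001 ]
 [-0.318   0.9481  0.0004]
 [ 0.0008  0.0007 -1.    ]] [-0.7933  0.1817 -0.0439] [-0.0762  0.0587  0.0108] [-30.8524  19.3391   8.7664  93.9291  -3.1906  67.0174  87.2197]
grip pred [273.  204.8]
```

View pics/w1.png

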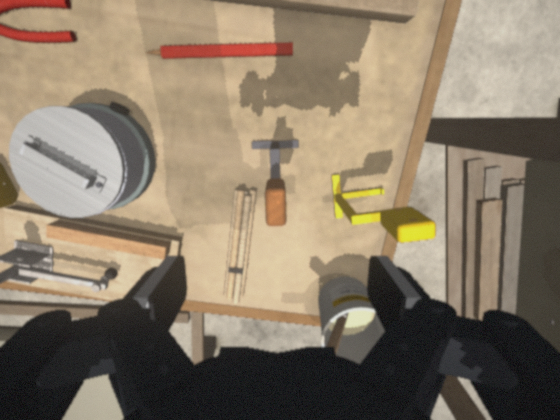

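The wooden grip is centred at px (276,203), square to the fingers. The yellow look-alike (385,215) and the red one (60,270) are clear of the descent.

Call:
jog_arm:
  moves:
    - [1,0,20,0,0,0,85]
    - [0,0,20,0,0,0,85]
    - [0,0,20,0,0,0,85]
    - [0,0,20,0,0,0,85]
    - [0,0,20,0,0,0,85]
    - [0,0,20,0,0,0,85]
    - [0,0,15,0,0,0,85]
    - [0,0,10,0,0,0,85]
    - [0,0,5,0,0,0,85]
    - [0,0,0,0,0,0,85]
    - [0,0,0,0,0,0,85]
    - [0,0,0,0,0,0,85]

```text
clock: 3.65
ee_pos: [0.562, 0.1984, 0.1121]
ee_rot: [[-0.949, -0.317, 0.001], [-0.317, 0.949, 0.001], [-0.001, 0.0, -1.0]]
ft_force: [0.6, -0.9, 0.4]
width: 0.085
gripper_force: 0.0
```

Call:
jog_arm:
  moves:
    - [0,0,0,0,0,0,40]
    - [0,0,0,0,0,0,30]
    - [0,0,0,0,0,0,24]
    - [0,0,0,0,0,0,21]
    - [0,0,0,0,0,0,15]
    - [0,0,0,0,0,0,10]
    - [0,0,0,0,0,0,5]
    - [0,0,0,0,0,0,5]
    - [0,0,0,0,0,0,5]
    - [0,0,0,0,0,0,5]
  grip_force: 80

```text
clock: 4.65
ee_pos: [0.5618, 0.1983, 0.1115]
ee_rot: [[-0.949, -0.317, 0.001], [-0.317, 0.949, 0.0], [-0.001, 0.0, -1.0]]
ft_force: [2.2, -0.8, 3.0]
width: 0.0169
gripper_force: 78.1
```

Call:
jog_arm:
  moves:
    - [0,0,-5,0,0,0,5]
    - [0,0,-15,0,0,0,5]
    - [0,0,-25,0,0,0,5]
    - [0,0,-25,0,0,0.1,5]
    - [0,0,-25,0,0,0.1,5]
    - [0,0,-20,0,0,0.1,5]
    - [0,0,-15,0,0,0.1,5]
    - [0,0,0,0,0,0.132,5]
    - [-4,-24,0,0,0,0,5]
    - [-4,-24,0,0,0,0,5]
    - [-4,-24,0,0,0,0,5]
    - [-4,-24,0,0,0,0,5]
    - [-4,-24,0,0,0,0,5]
    - [-4,-24,0,0,0,0,5]
    - [-4,-24,0,0,0,0,5]
    - [-4,-24,0,0,0,0,5]
    - [-1,-12,0,0,0,0,5]
    - [0,0,0,0,0,0,5]
    - [0,0,0,0,0,0,5]
    - [0,0,0,0,0,0,5]

```text
clock: 6.65
ee_pos: [0.5513, -0.0064, 0.2411]
ee_rot: [[-0.979, 0.206, -0.0], [0.206, 0.979, 0.001], [0.001, 0.001, -1.0]]
ft_force: [1.2, -0.1, -2.0]
width: 0.0171
gripper_force: 78.0
```

```bash
python3 - <<'E'
from h import *
np.set_printoptions(precision=4,suppress=True)
o=get_obs();print(o['ee_pos'],o['ee_rot'])
f=cams.grab_frame('wrist');cv2.imwrite('pics/w2.png',f);s=cams.grab_frame('scene');cv2.imwrite('pics/s2.png',s);t=cams.grab_frame('top');cv2.imwrite('pics/t2.png',t)
F=[];
for i in range(10):
    cams.grab_frame('top');q=get_obs();F.append(np.r_[q['ft_force'],q['torque']])
print(np.mean(F,0),np.std(F,0))
im=np.hstack([f,cv2.resize(s[160:270,220:330],(240,240))[:420] if 0 else cv2.copyMakeBorder(cv2.resize(s[150:260,220:330],(240,240),interpolation=cv2.INTER_CUBIC),0,180,0,0,0)])
cv2.imwrite('pics/c2.png',im)
E
```

```text
[ 0.5513 -0.0064  0.2411] [[-0.9785  0.2062 -0.0004]
 [ 0.2062  0.9785  0.0008]
 [ 0.0006  0.0007 -1.    ]]
[ 0.1588  0.22   -2.2251 -0.0119 -0.035   0.0007] [0.4088 0.6207 0.4932 0.0347 0.022  0.0283]
```

View pics/c2.png

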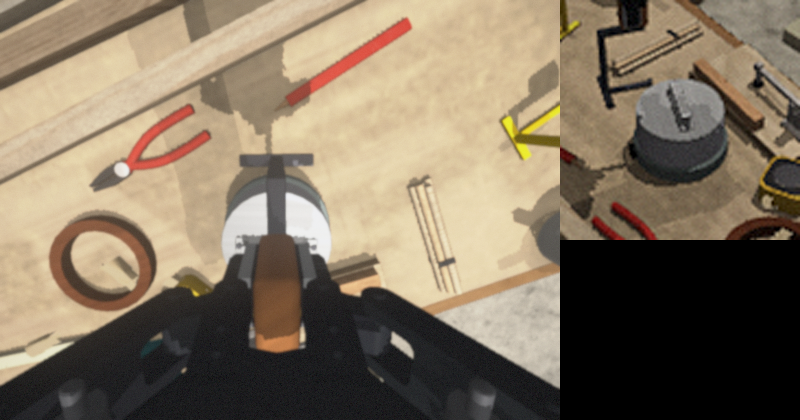

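The strap ends show at px (242,243) and (310,243), level with each other and symmetric about the lifter (u≈277). So the yaw and the strap-axis centring are good.

```bash
python3 - <<'E'
from h import *
np.set_printoptions(precision=4,suppress=True)
o=get_obs();R=o['ee_rot'];p=o['ee_pos']
f=cv2.imread('pics/w2.png')
for uv,z in [((242,243),.09),((310,243),.09),((222,232),.078),((331,232),.078)]:
    q=onz('wrist',*uv,z,o);print(uv,q,(R.T@(q-p))*1000)
g=cv2.cvtColor(f,cv2.COLOR_BGR2HSV)
m=((g[...,1]<40)&(g[...,2]>165)).astype(np.uint8);m[:160]=0;m[300:]=0;m[:,:200]=0;m[:,350:]=0
k=max(cv2.findContours(m,0,2)[0],key=cv2.contourArea);pts=np.concatenate([c for c in cv2.findContours(m,0,1)[0] if cv2.contourArea(c)>100]).reshape(-1,2)
# outer silhouettes per row, cast to plane z=.078, fit circle
P=[]
for v in range(195,236):
    x=np.where(m[v])[0]
    if len(x)>10:
        for u in(x.min()-.5,x.max()+.5):P.append((R.T@(onz('wrist',u,v,.078,o)-p))[:2]*1000)
P=np.array(P);A=np.c_[2*P,np.ones(len(P))];s=np.linalg.lstsq(A,(P**2).sum(1),rcond=None)[0];print('circ tool',s[:2],'r',np.sqrt(s[2]+s[0]**2+s[1]**2))
t=cv2.cvtColor(cv2.imread('pics/top0.png'),cv2.COLOR_BGR2HSV)
m=((t[...,1]<40)&(t[...,2]>150)).astype(np.uint8);m[:160]=0;m[225:]=0;m[:,:230]=0;m[:,290:]=0
k=max(cv2.findContours(m,0,2)[0],key=cv2.contourArea);e=cv2.fitEllipse(cv2.convexHull(k));q=onz('top',*e[0],.078);print(e,q,(R.T@(q-p))*1000)
E
```

```text
(242, 243) [ 0.5964 -0.0538  0.09  ] [-53.6129 -35.1382 151.2881]
(310, 243) [0.611  0.0147 0.09  ] [-53.6341  34.8205 151.2913]
(222, 232) [ 0.5844 -0.074   0.078 ] [-46.1092 -57.3947 163.287 ]
(331, 232) [0.6085 0.039  0.078 ] [-46.1443  58.1007 163.2923]
circ tool [-58.6937   1.7741] r 59.49719598701408
((259.7157287597656, 192.17620849609375), (44.15534591674805, 45.19847106933594), 62.85322189331055) [ 0.6118 -0.0182  0.078 ] [-61.2748   2.8172 163.29  ]
```

Call:
jog_arm:
  moves:
    - [0,6,0,0,0,0,5]
    - [0,6,15,0,0,0,5]
    - [0,0,15,0,0,0,5]
    - [0,0,10,0,0,0,5]
    - [0,0,5,0,0,0,5]
    - [0,0,3,0,0,0,5]
    - [0,0,1,0,0,0,5]
    - [0,0,0,0,0,0,5]
    - [0,0,0,0,0,0,5]
    - [0,0,0,0,0,0,5]

```text
clock: 8.3
ee_pos: [0.554, 0.0035, 0.1927]
ee_rot: [[-0.978, 0.208, 0.001], [0.208, 0.978, 0.0], [-0.001, 0.0, -1.0]]
ft_force: [-0.4, 0.0, -2.8]
width: 0.017
gripper_force: 78.0
```

```bash
python3 - <<'E'
from h import *
np.set_printoptions(precision=4,suppress=True)
Z=[];F=[]
for i in range(4):
    s=cams.grab_frame('scene');q=get_obs();Z.append(q['ee_pos']);F.append(q['ft_force'])
print(np.mean(Z,0),np.mean(F,0),q['ee_rot'])
cv2.imwrite('pics/s3.png',s);cv2.imwrite('pics/s3c.png',cv2.resize(s[150:250,210:330],(720,600),interpolation=cv2.INTER_CUBIC))
E
```

```text
[0.5539 0.0035 0.1925] [ 0.1594  0.1257 -1.9937] [[-0.9781  0.2082  0.0002]
 [ 0.2082  0.9781  0.0001]
 [-0.0002  0.0001 -1.    ]]
```

View pics/s3c.png

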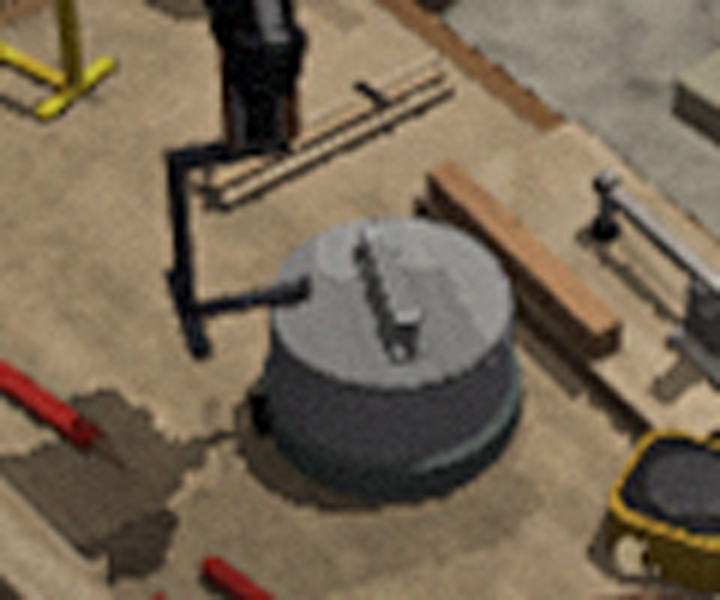

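The toe (crop 300,290) lies just above the lid's near edge and the lifter is level. Next I correct by 1 mm down and 2 mm along the strap, then go in.

Call:
jog_arm:
  moves:
    - [0,2,1,0,0,0,5]
    - [-4,0,0,0,0,0,5]
    - [-4,0,0,0,0,0,5]
    - [-4,0,0,0,0,0,5]
    - [-4,0,0,0,0,0,5]
    - [-4,0,0,0,0,0,5]
    - [0,0,0,0,0,0,5]
    - [0,0,0,0,0,0,5]

```text
clock: 9.3
ee_pos: [0.5737, 0.0012, 0.1911]
ee_rot: [[-0.978, 0.208, -0.0], [0.208, 0.978, -0.0], [0.0, -0.0, -1.0]]
ft_force: [-0.7, 0.7, -2.8]
width: 0.0172
gripper_force: 78.0
```

Call:
jog_arm:
  moves:
    - [-4,0,0,0,0,0,5]
    - [-4,0,0,0,0,0,5]
    - [-4,0,0,0,0,0,5]
    - [-4,0,0,0,0,0,5]
    - [0,0,0,0,0,0,5]

```text
clock: 9.8
ee_pos: [0.59, -0.0022, 0.1912]
ee_rot: [[-0.978, 0.208, 0.0], [0.208, 0.978, -0.0], [-0.0, -0.0, -1.0]]
ft_force: [-0.3, -0.4, -1.8]
width: 0.0175
gripper_force: 78.0
```

Call:
jog_arm:
  moves:
    - [-4,0,0,0,0,0,5]
    - [-4,0,0,0,0,0,5]
    - [-4,0,0,0,0,0,5]
    - [-4,0,0,0,0,0,5]
    - [-4,0,0,0,0,0,5]
    - [0,0,0,0,0,0,5]
    - [0,0,0,0,0,0,5]
    - [0,0,0,0,0,0,5]

```text
clock: 10.6
ee_pos: [0.6088, -0.0062, 0.1912]
ee_rot: [[-0.978, 0.208, -0.0], [0.208, 0.978, 0.0], [0.0, -0.0, -1.0]]
ft_force: [-0.2, -0.2, -1.9]
width: 0.0175
gripper_force: 78.0
```

```bash
python3 - <<'E'
from h import *
np.set_printoptions(precision=4,suppress=True)
Z=[];F=[]
for i in range(8):
    s=cams.grab_frame('scene');q=get_obs();Z.append(q['ee_pos']);F.append(np.r_[q['ft_force'],q['torque']])
print(np.mean(Z,0),np.mean(F,0))
cv2.imwrite('pics/s4.png',s);cv2.imwrite('pics/s4c.png',cv2.resize(s[150:250,210:330],(720,600),interpolation=cv2.INTER_CUBIC))
E
```

```text
[ 0.6089 -0.0061  0.1913] [-0.1436 -0.0748 -1.8963 -0.0203 -0.0031 -0.0046]
```

View pics/s4c.png

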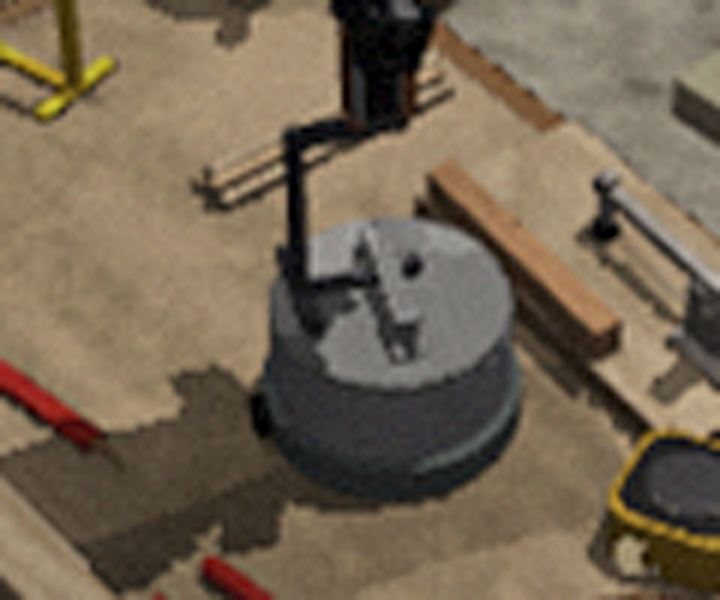

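The toe passes under the strap without contact, its tip showing past the strap at crop (410,263). Now a slow trial lift: about 6 mm of gap plus 3 mm.

Call:
jog_arm:
  moves:
    - [0,0,-1,0,0,0,5]
    - [0,0,-1,0,0,0,5]
    - [0,0,-1,0,0,0,5]
    - [0,0,-1,0,0,0,5]
    - [0,0,-1,0,0,0,5]
    - [0,0,-1,0,0,0,5]
    - [0,0,-0.5,0,0,0,5]
    - [0,0,-0.5,0,0,0,5]
    - [0,0,-0.5,0,0,0,5]
    - [0,0,-0.5,0,0,0,5]
    - [0,0,-0.5,0,0,0,5]
    - [0,0,-0.5,0,0,0,5]
    - [0,0,0,0,0,0,5]
    - [0,0,0,0,0,0,5]

```text
clock: 12.4
ee_pos: [0.6089, -0.0062, 0.2003]
ee_rot: [[-0.978, 0.208, -0.0], [0.208, 0.978, 0.0], [0.0, -0.0, -1.0]]
ft_force: [-0.1, -0.8, -6.6]
width: 0.0174
gripper_force: 77.9
```

```bash
python3 - <<'E'
from h import *
np.set_printoptions(precision=4,suppress=True)
Z=[];F=[]
for i in range(10):
    s=cams.grab_frame('scene');q=get_obs();Z.append(q['ee_pos']);F.append(np.r_[q['ft_force'],q['torque']])
print(np.mean(Z,0),np.mean(F,0),np.std(F,0),q['clock'])
cv2.imwrite('pics/s5.png',s);a=cv2.imread('pics/s4.png')
k=lambda x:cv2.resize(x[180:240,245:305],(400,400),interpolation=cv2.INTER_CUBIC)
cv2.imwrite('pics/s5c.png',np.hstack([k(a),k(s)]))
E
```

```text
[ 0.609  -0.0062  0.2003] [-0.0276 -0.8753 -5.5947 -0.234   0.0345 -0.0202] [0.7583 0.4891 0.4101 0.0289 0.0351 0.0352] 12.9
```

View pics/s5c.png

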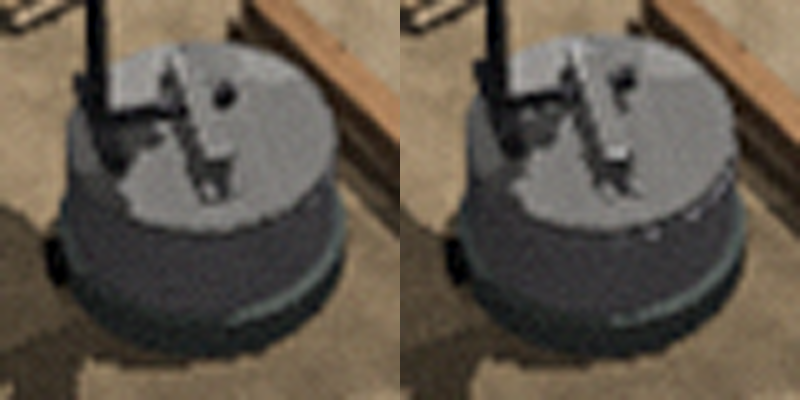

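The load is only 3.5 N. The +y edge (crop top, 42 to 35) has risen and the -y edge (230) has stayed down, so the weight is on the -y side. I lower, shift 22 mm to -y and try again.

Call:
jog_arm:
  moves:
    - [0,0,1,0,0,0,5]
    - [0,0,1,0,0,0,5]
    - [0,0,1,0,0,0,5]
    - [0,0,1,0,0,0,5]
    - [0,0,1,0,0,0,5]
    - [0,0,1,0,0,0,5]
    - [0,0,1,0,0,0,5]
    - [0,0,1,0,0,0,5]
    - [0,0,1,0,0,0,5]
    - [0,0,0,0,0,0,5]
    - [0,-4,0,0,0,0,5]
    - [0,-5,0,0,0,0,5]
    - [0,-5,0,0,0,0,5]
    - [0,-5,0,0,0,0,5]
    - [0,-3,0,0,0,0,5]
    - [0,0,0,0,0,0,5]
    - [0,0,0,0,0,0,5]
    - [0,0,0,0,0,0,5]

```text
clock: 14.7
ee_pos: [0.6045, -0.0273, 0.1913]
ee_rot: [[-0.978, 0.208, 0.0], [0.208, 0.978, 0.0], [0.0, 0.0, -1.0]]
ft_force: [0.0, -0.5, -2.7]
width: 0.0172
gripper_force: 78.5
```

Call:
jog_arm:
  moves:
    - [0,0,-1,0,0,0,5]
    - [0,0,-1,0,0,0,5]
    - [0,0,-1,0,0,0,5]
    - [0,0,-1,0,0,0,5]
    - [0,0,-1,0,0,0,5]
    - [0,0,-1,0,0,0,5]
    - [0,0,-0.5,0,0,0,5]
    - [0,0,-0.5,0,0,0,5]
    - [0,0,-0.5,0,0,0,5]
    - [0,0,-0.5,0,0,0,5]
    - [0,0,-0.5,0,0,0,5]
    - [0,0,-0.5,0,0,0,5]
    - [0,0,0,0,0,0,5]
    - [0,0,0,0,0,0,5]

```text
clock: 16.1
ee_pos: [0.6044, -0.0277, 0.2003]
ee_rot: [[-0.978, 0.208, -0.0], [0.208, 0.978, 0.0], [0.0, 0.0, -1.0]]
ft_force: [0.1, -0.2, -8.2]
width: 0.0169
gripper_force: 78.1
```

```bash
python3 - <<'E'
from h import *
np.set_printoptions(precision=4,suppress=True)
Z=[];F=[]
for i in range(10):
    s=cams.grab_frame('scene');q=get_obs();Z.append(q['ee_pos']);F.append(np.r_[q['ft_force'],q['torque']])
print(np.mean(Z,0),np.mean(F,0),q['clock'])
cv2.imwrite('pics/s6.png',s);a=cv2.imread('pics/s4.png')
k=lambda x:cv2.resize(x[180:240,245:305],(400,400),interpolation=cv2.INTER_CUBIC)
cv2.imwrite('pics/s6c.png',np.hstack([k(a),k(s)]))
E
```

```text
[ 0.6044 -0.0277  0.2003] [ 0.0878  0.1962 -7.363  -0.0046 -0.0123  0.0047] 16.6
```

View pics/s6c.png

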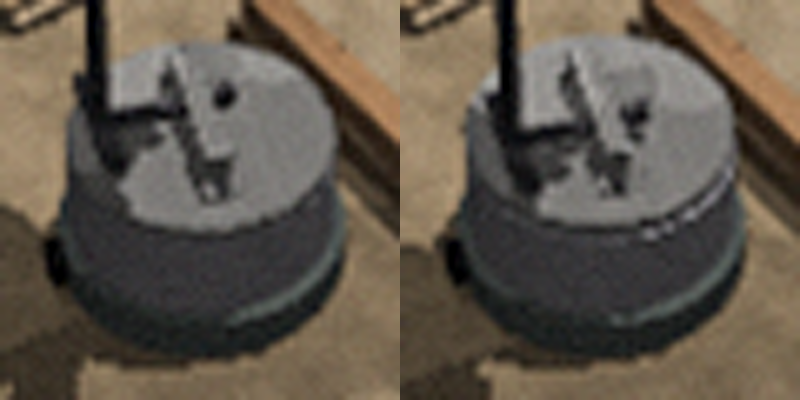

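Now the load is 5.3 N, with no side force and the lid level: this is the balance point. I lift it clear slowly and refine the rest position from the stored wrist picture.

Call:
jog_arm:
  moves:
    - [0,0,-1,0,0,0,5]
    - [0,0,-1,0,0,0,5]
    - [0,0,-2,0,0,0,5]
    - [0,0,-2,0,0,0,5]
    - [0,0,-3,0,0,0,5]
    - [0,0,-4,0,0,0,5]
    - [0,0,-5,0,0,0,5]
    - [0,0,-5,0,0,0,5]
    - [0,0,-5,0,0,0,5]
    - [0,0,-4,0,0,0,5]
    - [0,0,-3,0,0,0,5]
    - [0,0,-2,0,0,0,5]
    - [0,0,-1,0,0,0,5]
    - [0,0,0,0,0,0,5]
    - [0,0,0,0,0,0,5]
    - [0,0,0,0,0,0,5]
    - [0,0,0,0,0,0,5]
    - [0,0,0,0,0,0,5]

```text
clock: 18.4
ee_pos: [0.6044, -0.0277, 0.2382]
ee_rot: [[-0.978, 0.208, -0.0], [0.208, 0.978, -0.0], [0.0, -0.0, -1.0]]
ft_force: [-0.3, 0.2, -8.1]
width: 0.0171
gripper_force: 78.1
```

```bash
python3 - <<'E'
from h import *
np.set_printoptions(precision=4,suppress=True)
o=get_obs();print(o['ee_pos'],o['ft_force'],o['torque'])
cv2.imwrite('pics/s7.png',cams.grab_frame('scene'));t7=cams.grab_frame('top');cv2.imwrite('pics/t7.png',t7)
w=dict(ee_pos=np.array([.5513,-.0064,.2411]),ee_rot=np.array([[-.9785,.2062,-.0004],[.2062,.9785,.0008],[.0006,.0007,-1]]))
def ring(f,n,box,o=None):
    h=cv2.cvtColor(f,cv2.COLOR_BGR2HSV);m=np.zeros(h.shape[:2],np.uint8);x0,x1,y0,y1=box
    m[y0:y1,x0:x1]=((h[...,1]>110)&(h[...,2]<170)&((h[...,0]<13)|(h[...,0]>170)))[y0:y1,x0:x1]
    c,hi=cv2.findContours(m,cv2.RETR_CCOMP,cv2.CHAIN_APPROX_NONE)
    for i,k in enumerate(c):
        if cv2.contourArea(k)<400: continue
        k=cv2.convexHull(k) # outline points to plane
        P=np.array([onz(n,*p,.022,o)[:2] for p in k.reshape(-1,2)])
        e=cv2.fitEllipse(k);print(n,'inner' if hi[0,i,3]>=0 else 'outer',np.round(e[0],1),onz(n,*e[0],.022,o),'size',np.ptp(P,0))
ring(cv2.imread('pics/w2.png'),'wrist',(40,170,205,320),w)
ring(cv2.imread('pics/top0.png'),'top',(310,385,160,225))
E
```

```text
[ 0.6044 -0.0277  0.2382] [-0.3235  0.2126 -8.0564] [-0.0243 -0.0309 -0.0056]
wrist outer [100.2 264.8] [ 0.6142 -0.2521  0.022 ] size [0.1295 0.1295]
wrist inner [100.3 265.5] [ 0.6152 -0.2524  0.022 ] size [0.1035 0.1024]
top outer [347.2 190.4] [ 0.6177 -0.2529  0.022 ] size [0.1301 0.1286]
top inner [347.  190.6] [ 0.6173 -0.2524  0.022 ] size [0.1019 0.1033]
```

Rest at about (0.616, -0.2525). Both cameras give the same lid-to-rest offset: (+5.6, -234.5) mm. Now I carry it over smoothly.

Call:
jog_arm:
  moves:
    - [-0.7,-3,0,0,0,0,5]
    - [-1.4,-6,0,0,0,0,5]
    - [-2.1,-9,0,0,0,0,5]
    - [-2.9,-12,0,0,0,0,5]
    - [-3.3,-14,0,0,0,0,5]
    - [-3.3,-14,0,0,0,0,5]
    - [-3.3,-14,0,0,0,0,5]
    - [-3.3,-14,0,0,0,0,5]
    - [-3.3,-14,0,0,0,0,5]
    - [-3.3,-14,0,0,0,0,5]
    - [-3.3,-14,0,0,0,0,5]
    - [-3.3,-14,0,0,0,0,5]
    - [-3.3,-14,0,0,0,0,5]
    - [-3.3,-14,0,0,0,0,5]
    - [-3.3,-14,0,0,0,0,5]
    - [-3.3,-14,0,0,0,0,5]
    - [-2.9,-12,0,0,0,0,5]
    - [-2.1,-9,0,0,0,0,5]
    - [-1.4,-6,0,0,0,0,5]
    - [-0.7,-3,0,0,0,0,5]

```text
clock: 20.5
ee_pos: [0.6094, -0.2625, 0.2382]
ee_rot: [[-0.978, 0.209, -0.0], [0.209, 0.978, 0.0], [0.0, -0.0, -1.0]]
ft_force: [0.4, 0.7, -7.2]
width: 0.0168
gripper_force: 77.9
```

Call:
jog_arm:
  moves:
    - [0,0,0,0,0,0,5]
    - [0,0,8,0,0,0,5]
    - [0,0,10,0,0,0,5]
    - [0,0,10,0,0,0,5]
    - [0,0,8,0,0,0,5]
    - [0,0,4,0,0,0,5]
    - [0,0,0,0,0,0,5]
    - [0,0,0,0,0,0,5]
    - [0,0,0,0,0,0,5]
    - [0,0,0,0,0,0,5]

```text
clock: 21.5
ee_pos: [0.6098, -0.262, 0.1988]
ee_rot: [[-0.978, 0.208, 0.001], [0.208, 0.978, -0.0], [-0.001, -0.0, -1.0]]
ft_force: [0.3, 0.7, -7.5]
width: 0.0169
gripper_force: 78.0
```

```bash
python3 - <<'E'
from h import *
np.set_printoptions(precision=4,suppress=True)
o=get_obs();p=o['ee_pos'];R=o['ee_rot'];print(p,o['ft_force'],o['torque'],o['clock'])
f=cams.grab_frame('wrist');cv2.imwrite('pics/w8.png',f);t=cams.grab_frame('top');cv2.imwrite('pics/t8.png',t);s=cams.grab_frame('scene')
b=cv2.resize(s[225:315,270:360],(240,240),interpolation=cv2.INTER_CUBIC);c=cv2.resize(t[150:230,305:385],(240,180))
cv2.imwrite('pics/c8.png',np.hstack([f,np.vstack([b,c])]))
z=.22*0+p[2]-.1115+.086-.078; zf=p[2]-.1115+6e-3-14e-3  # flange top height
print('flange top z',zf)
h=cv2.cvtColor(f,cv2.COLOR_BGR2HSV)
m=((h[...,1]<45)&(h[...,2]>150)).astype(np.uint8)
cv2.imwrite('pics/m8.png',m*255)
P=[]
for v in range(160,300,4):
    x=np.where(m[v,180:380])[0]+180
    if len(x): print(v,x.min(),x.max(),end='; ')
E
```

```text
[ 0.6098 -0.262   0.1988] [ 0.2639  0.6691 -7.4926] [ 0.0018 -0.0054 -0.0227] 21.5
flange top z 0.0792905555437674
160 313 340; 164 235 343; 168 232 346; 172 230 348; 176 227 350; 180 226 352; 184 224 353; 188 223 354; 192 222 355; 196 222 355; 200 222 355; 204 222 355; 208 222 355; 212 223 354; 216 223 353; 220 225 353; 224 226 351; 228 227 349; 232 230 347; 236 232 345; 240 235 342; 244 238 338; 248 242 334; 252 310 330; 256 322 324; 260 334 336; 264 340 341;
```

View pics/c8.png

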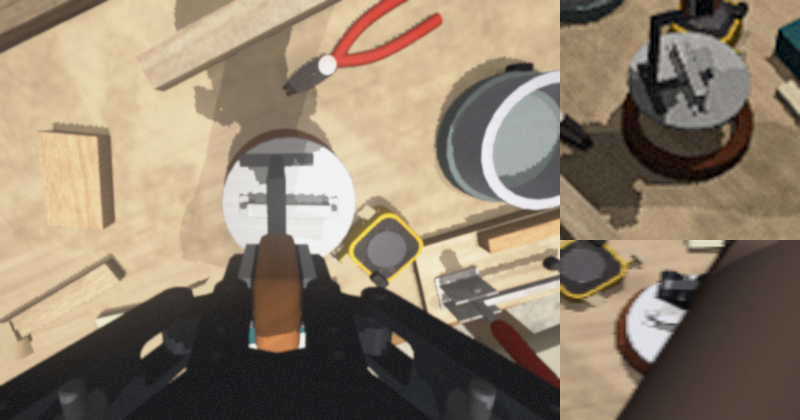

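The lid hangs level over the rest. Its outline spans u 222–355 (widest at v≈202), and the ring's near arc shows at v≈130.

```bash
python3 - <<'E'
from h import *
from scipy.optimize import least_squares
np.set_printoptions(precision=4,suppress=True)
o=get_obs();f=cv2.imread('pics/w8.png');h=cv2.cvtColor(f,cv2.COLOR_BGR2HSV)
def fit(P):
    s=np.linalg.lstsq(np.c_[2*P,np.ones(len(P))],(P**2).sum(1),rcond=None)[0];return s[:2],np.sqrt(s[2]+s[0]**2+s[1]**2)
m=((h[...,1]<45)&(h[...,2]>150))
P=[onz('wrist',u,v,.0793,o)[:2] for v in range(184,248,2) for x in [np.where(m[v,180:380])[0]+180] for u in(x.min()-.5,x.max()+.5)]
print('lid',fit(np.array(P)))
b=((h[...,1]>100)&(h[...,2]<150)&((h[...,0]<13)|(h[...,0]>170)))
Q=[]
for u in range(240,330,2):
    y=np.where(b[110:165,u])[0]
    if len(y):Q.append([u,110+y.min()-.5])
Q=np.array(Q);print(Q[::5].tolist())
W=np.array([onz('wrist',u,v,.022,o)[:2] for u,v in Q])
r=least_squares(lambda c:np.hypot(*(W-c).T)-.066,[.616,-.2525],loss='soft_l1',f_scale=.001);print('ring',r.x,np.abs(r.fun).mean())
E
```

```text
lid (array([ 0.6161, -0.2521]), np.float64(0.05935210425105929))
[[244.0, 148.5], [264.0, 134.5]]
ring [ 0.6202 -0.2518] 0.0010658917234668552
```

Lid centre (0.616, -0.252) agrees with the rest to within about 2 mm, against 6 mm of clearance. I lower it.

Call:
jog_arm:
  moves:
    - [0,0,3,0,0,0,5]
    - [0,0,5,0,0,0,5]
    - [0,0,6,0,0,0,5]
    - [0,0,6,0,0,0,5]
    - [0,0,5,0,0,0,5]
    - [0,0,4,0,0,0,5]
    - [0,0,2,0,0,0,5]
    - [0,0,1,0,0,0,5]
    - [0,0,1,0,0,0,5]
    - [0,0,1,0,0,0,5]
    - [0,0,1,0,0,0,5]
    - [0,0,1,0,0,0,5]
    - [0,0,1,0,0,0,5]
    - [0,0,1,0,0,0,5]
    - [0,0,0,0,0,0,5]
    - [0,0,0,0,0,0,5]

```text
clock: 23.25
ee_pos: [0.6095, -0.2619, 0.1602]
ee_rot: [[-0.978, 0.208, -0.0], [0.208, 0.978, 0.0], [0.0, 0.0, -1.0]]
ft_force: [-0.2, 0.2, -6.7]
width: 0.017
gripper_force: 78.0
```

Call:
jog_arm:
  moves:
    - [0,0,1,0,0,0,5]
    - [0,0,1,0,0,0,5]
    - [0,0,1,0,0,0,5]
    - [0,0,1,0,0,0,5]
    - [0,0,1,0,0,0,5]
    - [0,0,1,0,0,0,5]
    - [0,0,0.5,0,0,0,5]
    - [0,0,0.5,0,0,0,5]
    - [0,0,0.5,0,0,0,5]
    - [0,0,0.5,0,0,0,5]
    - [0,0,0.5,0,0,0,5]
    - [0,0,0.5,0,0,0,5]
    - [0,0,0.5,0,0,0,5]
    - [0,0,0.5,0,0,0,5]
    - [0,0,0,0,0,0,5]
    - [0,0,0,0,0,0,5]
    - [0,0,0,0,0,0,5]
    - [0,0,0,0,0,0,5]

```text
clock: 25.05
ee_pos: [0.6096, -0.2619, 0.1503]
ee_rot: [[-0.978, 0.208, 0.0], [0.208, 0.978, 0.0], [-0.0, 0.0, -1.0]]
ft_force: [0.6, 0.0, -7.3]
width: 0.0168
gripper_force: 78.0
```

Call:
jog_arm:
  moves:
    - [0,0,0.5,0,0,0,5]
    - [0,0,0.5,0,0,0,5]
    - [0,0,0.5,0,0,0,5]
    - [0,0,0.5,0,0,0,5]
    - [0,0,0.5,0,0,0,5]
    - [0,0,0.5,0,0,0,5]
    - [0,0,0,0,0,0,5]
    - [0,0,0,0,0,0,5]

```text
clock: 25.85
ee_pos: [0.6096, -0.2619, 0.1473]
ee_rot: [[-0.978, 0.208, 0.0], [0.208, 0.978, 0.0], [-0.0, 0.0, -1.0]]
ft_force: [-0.4, -0.5, -1.8]
width: 0.0175
gripper_force: 78.4
```

Call:
jog_arm:
  moves:
    - [0,0,1,0,0,0,5]
    - [0,0,1,0,0,0,5]
    - [0,0,1,0,0,0,5]
    - [0,0,0.7,0,0,0,5]
    - [0,0,0,0,0,0,5]
    - [0,0,0,0,0,0,5]
    - [0,0,0,0,0,0,5]

```text
clock: 26.55
ee_pos: [0.6095, -0.2619, 0.1436]
ee_rot: [[-0.978, 0.208, 0.0], [0.208, 0.978, 0.0], [-0.0, 0.0, -1.0]]
ft_force: [0.1, -0.2, -1.7]
width: 0.0172
gripper_force: 78.4
```

```bash
python3 - <<'E'
from h import *
np.set_printoptions(precision=4,suppress=True)
F=[]
for i in range(5):
    s=cams.grab_frame('scene');q=get_obs();F.append(np.r_[q['ee_pos'],q['ft_force'],q['torque']])
print(np.mean(F,0),q['clock'])
f=cams.grab_frame('wrist')
cv2.imwrite('pics/c9.png',np.hstack([cv2.resize(s[225:315,270:360],(400,400),interpolation=cv2.INTER_CUBIC),cv2.resize(f[60:340,140:420],(400,400))]))
E
```

```text
[ 0.6096 -0.2619  0.1436  0.0633 -0.0014 -2.1779 -0.0033 -0.0072  0.0195] 26.8
```

View pics/c9.png

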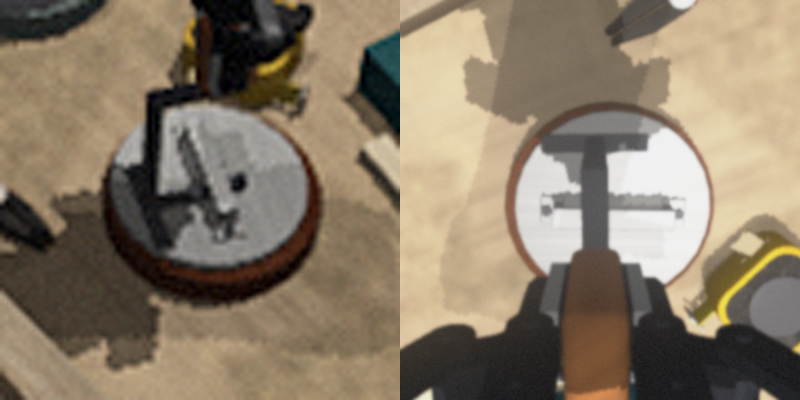

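The lid is seated concentric in the ring (brown rim even all round, crop 610,200) and the force is the lifter's weight alone. I back the hook out.

Call:
jog_arm:
  moves:
    - [3,0,0,0,0,0,5]
    - [4,0,0,0,0,0,5]
    - [4,0,0,0,0,0,5]
    - [4,0,0,0,0,0,5]
    - [4,0,0,0,0,0,5]
    - [4,0,0,0,0,0,5]
    - [4,0,0,0,0,0,5]
    - [4,0,0,0,0,0,5]
    - [4,0,0,0,0,0,5]
    - [5,0,0,0,0,0,5]
    - [5,0,0,0,0,0,5]
    - [0,0,0,0,0,0,5]
    - [0,0,0,0,0,0,5]

```text
clock: 28.15
ee_pos: [0.5656, -0.2525, 0.1437]
ee_rot: [[-0.978, 0.208, 0.0], [0.208, 0.978, 0.0], [-0.0, 0.0, -1.0]]
ft_force: [-0.7, -0.6, -1.3]
width: 0.0172
gripper_force: 78.5
```

Call:
jog_arm:
  moves:
    - [0,0,-10,0,0,0,5]
    - [0,0,-25,0,0,0,5]
    - [0,0,-25,0,0,0,5]
    - [0,0,-25,0,0,0,5]
    - [0,0,-15,0,0,0,5]
    - [0,0,0,0,0,0,5]
    - [0,0,0,0,0,0,5]
    - [0,0,0,0,0,0,5]

```text
clock: 28.95
ee_pos: [0.565, -0.2522, 0.2425]
ee_rot: [[-0.978, 0.208, -0.002], [0.208, 0.978, 0.001], [0.002, 0.0, -1.0]]
ft_force: [-0.2, 0.1, -2.3]
width: 0.017
gripper_force: 78.6
```

Call:
jog_arm:
  moves:
    - [3,14,0,0,0,0,5]
    - [6,28,0,0,0,0,5]
    - [6,28,0,0,0,0,5]
    - [6,28,0,0,0,0,5]
    - [6,28,0,0,0,0,5]
    - [6,28,0,0,0,0,5]
    - [6,28,0,0,0,0,5]
    - [6,28,0,0,0,0,5]
    - [6,28,0,0,0,0,5]
    - [6,28,0,0,0,0,5]
    - [6,28,0,0,0,0,5]
    - [6,28,0,0,0,0,5]
    - [6,28,0,0,0,0,5]
    - [6,28,0,0,0,0,5]
    - [6,28,0,0,0,0,5]
    - [6,28,0,0,0,0,5]
    - [4,8,0,0,0,0,5]
    - [0,0,0,0,0,0,5]

```text
clock: 30.75
ee_pos: [0.5613, 0.2024, 0.2427]
ee_rot: [[-0.979, 0.205, -0.002], [0.205, 0.979, -0.0], [0.002, -0.0, -1.0]]
ft_force: [0.2, 0.3, -2.2]
width: 0.0175
gripper_force: 78.6
```

Call:
jog_arm:
  moves:
    - [0,0,0,0,0,-0.133,5]
    - [0,0,0,0,0,-0.133,5]
    - [0,0,0,0,0,-0.133,5]
    - [0,0,0,0,0,-0.133,5]
    - [0,0,20,0,0,0,5]
    - [0,0,25,0,0,0,5]
    - [0,0,25,0,0,0,5]
    - [0,0,20,0,0,0,5]
    - [0,0,15,0,0,0,5]
    - [0,0,10,0,0,0,5]
    - [0,0,5,0,0,0,5]
    - [0,0,0,0,0,0,5]
    - [0,0,0,0,0,0,5]
    - [0,0,0,0,0,0,5]

```text
clock: 32.15
ee_pos: [0.5632, 0.2001, 0.1245]
ee_rot: [[-0.949, -0.317, 0.001], [-0.317, 0.949, 0.001], [-0.001, 0.0, -1.0]]
ft_force: [-0.7, -0.3, -2.5]
width: 0.0175
gripper_force: 78.7
```

Call:
jog_arm:
  moves:
    - [0,0,3,0,0,0,5]
    - [0,0,3,0,0,0,5]
    - [0,0,2,0,0,0,5]
    - [0,0,1,0,0,0,5]
    - [0,0,1,0,0,0,5]
    - [0,0,1,0,0,0,5]
    - [0,0,1,0,0,0,5]
    - [0,0,0.5,0,0,0,5]
    - [0,0,0.5,0,0,0,5]
    - [0,0,0,0,0,0,5]
    - [0,0,0,0,0,0,5]
    - [0,0,0,0,0,0,5]

```text
clock: 33.35
ee_pos: [0.5629, 0.2, 0.1115]
ee_rot: [[-0.949, -0.317, 0.001], [-0.317, 0.949, 0.0], [-0.001, 0.0, -1.0]]
ft_force: [-2.2, -1.5, 5.1]
width: 0.0171
gripper_force: 79.8
```

Foot on the bench. Release slowly and retreat upward.

Call:
jog_arm:
  moves:
    - [0,0,0,0,0,0,18]
    - [0,0,0,0,0,0,20]
    - [0,0,0,0,0,0,24]
    - [0,0,0,0,0,0,32]
    - [0,0,0,0,0,0,45]
    - [0,0,0,0,0,0,60]
    - [0,0,0,0,0,0,80]
    - [0,0,0,0,0,0,80]
    - [0,0,-3,0,0,0,80]
    - [0,0,-10,0,0,0,80]
    - [0,0,-20,0,0,0,80]
    - [0,0,-25,0,0,0,80]
    - [0,0,-30,0,0,0,80]
    - [0,0,-30,0,0,0,80]
    - [0,0,-20,0,0,0,80]
    - [0,0,-10,0,0,0,80]
    - [0,0,0,0,0,0,80]
    - [0,0,0,0,0,0,80]
    - [0,0,0,0,0,0,80]
  grip_force: 20

```text
clock: 35.25
ee_pos: [0.562, 0.1998, 0.2572]
ee_rot: [[-0.949, -0.317, -0.002], [-0.317, 0.949, -0.001], [0.002, -0.0, -1.0]]
ft_force: [-0.6, 0.4, -0.2]
width: 0.0802
gripper_force: 0.0
```

```bash
python3 - <<'E'
from h import *
o=get_obs();print(o['clock'],o['ee_pos'])
cv2.imwrite('pics/s10.png',cams.grab_frame('scene')[100:340,120:440].repeat(2,0).repeat(2,1))
E
```

```text
35.25 [0.56202653 0.19976578 0.25718872]
```

View pics/s10.png

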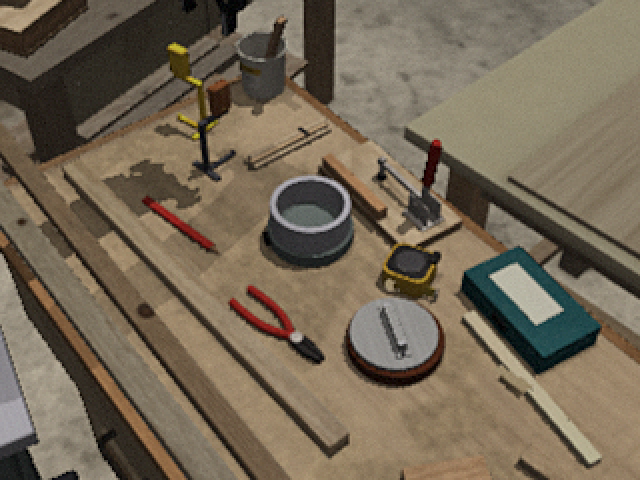

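The lid is seated in the rest (395,335), the lifter stands upright (212,140), and the bystanders are where they were. I hand in.

```bash
python3 -c "
from workcell import workorder
print(workorder.job_done())"
```

```text
the job is handed in; nothing more can be done
None
```

The job is handed in at about 35 s on the robot's clock, with no verdict returned: in the last picture the lid lies seated in the rest, the lifter stands upright at its starting spot with the gripper clear, and the bystanders look unmoved.

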